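Unload the muffle furnace with the furnace hook

TASK

The steel ashing tray stands too deep in the small muffle furnace to be reached by hand. Take the furnace hook, reach in and catch the tray's swinging wire bail from below with its turned-up end, raise the tray's front over the sill and draw the tray out with the hook alone, its two crucibles staying upright in it, until the whole body of the tray rests level on the lowered door. Then lay the hook back down on the bench, clear of the furnace, and do not knock the timer, notebook, beaker or petri dish about.

Things in the scene. Friction and masses are not known exactly. Their poses are not given: they have to be found in the camera images.
- furnace: Grey bench muffle furnace, fixed: 200 deep (x) x 210 wide (y) x 255 high mm, with a flue on top. Origin: centre of its underside on the bench; its front looks along its own -x, front face at x = -100; z up. The chamber runs back to x = +66, floor 83 above the bench, ceiling at 163, walls at y = +-37.
- mouth (a point): Middle of the chamber mouth on the front face, at the height of the sill's top (furnace frame -100, 0, 90 mm; same axes). The mouth is 74 mm wide. Across it lies a steel sill bar, x = -101 to -88, which stands 7 mm above the chamber floor and so traps the tray: its front must be raised over it.
- door (a point): Middle of the lowered, fixed door's upper side (furnace frame -165, 0, 90 mm; same axes): a flat shelf 110 mm wide, level with the sill's top, reaching from the mouth to x = -230. The pan under it is 150 wide; thin stays run from its edges up to the front face, 77 to 84 mm either side of the middle.
- tray: Open steel tray on the chamber floor, body 96 long (x) x 52 wide x 22 high mm, about 0.25 kg. Front wall upright; the underside slopes up 45 degrees over the last 12 mm at the rear, so the rear rides over the sill by itself once the front has been raised over it. Origin: centre of its underside; front along its own -x, to the mouth; z up.
- bail_hinge (a point): Middle of the hinge axis of the tray's bail: 49.5 mm before the tray's origin, 20 above its underside. The bail is a U of 5 mm wire, its cross wire (27 mm in y) 30 mm from this axis, 28 mm free between its legs. It points to the mouth, 25 to 60 degrees above level, and stays where left; under the wire all is open. Raised to its upper stop, 60 degrees, it lifts the tray's front.
- crucible_a: White porcelain crucible, 36 mm across the rim, 24 mm foot, 32 high, standing loose in the front half of the tray. Origin: centre of its underside; z up its axis.
- crucible_b: The same kind of crucible in the rear half of the tray. Origin: centre of its underside; z up its axis.
- hook_grip (a point): Furnace hook, 0.13 kg, lying on the bench: point on its wooden handle's axis, 12 mm above the bench at the start, where to grip. Handle 20 wide (y), 24 high (z), from 70 mm behind to 30 before this point, then a ferrule to 42. +x runs along the rod to the hooked end; +z is the side to which the end turns up.
- hook_tip (a point): Top of the hook's turned-up end: 240 mm ahead (x) of hook_grip and 12.5 mm above the rod's axis. The rod is 5 mm round steel on the handle's axis, turned up square at 240 mm. Axes as hook_grip.
- timer: White digital lab timer 62 x 68 x 18, bystander. Origin: centre of its underside.
- notebook: Black notebook 210 x 153 x 16, bystander. Origin: centre of its underside.
- beaker: Small glass beaker 55 across, 70 high, bystander. Origin: centre of its underside.
- petri: Petri dish 59 across, 15 high, bystander. Origin: centre of its underside.

How it is judged (in metres and radians):
On the way, in this order (a step that is already met when the one before it is completed fails the run):
1. the hook has caught the tray and its front is raised, still in the mouth (contact force between hook and tray above 0.2 N and angle between tray's own z axis and vertical above 0.05 rad and x of tray in the frame of furnace above -0.06 m), for 0.1 s.
2. the tray has been drawn out through the mouth onto the door, on the hook (contact force between hook and tray above 0.1 N and x of tray in the frame of furnace below -0.13 m).
At the end, for the whole second after the job is handed in: The tray's body is wholly outside the furnace's front face (to 1 mm), within 3 cm of the door's middle line, flat on the lowered door (within 3 mm and 3 degrees) and at rest; both crucibles stand upright in it; the hook lies released on the bench, touching neither furnace nor tray (x of tray in the frame of furnace between -0.205 and -0.147 m and y of tray in the frame of furnace between -0.03 and 0.03 m and height (world z) of tray between 0.087 and 0.094 m and angle between tray's own z axis and vertical below 0.05 rad and angle between each of crucible_a, crucible_b's own z axis and vertical below 0.15 rad and z of each of crucible_a, crucible_b in the frame of tray below 0.012 m and horizontal distance between each of crucible_a, crucible_b and tray below 0.045 m and height (world z) of hook_grip below 0.03 m and height (world z) of hook_tip below 0.05 m and horizontal distance between hook_grip and furnace above 0.2 m and not (contact force between hook and furnace above 0.05 N) and not (contact force between hook and tray above 0.05 N) and linear speed of each of tray, crucible_a, crucible_b below 0.02 m/s).
It fails at once if a crucible tipped over (angle between any of crucible_a, crucible_b's own z axis and vertical above 0.6 rad).
It fails at once if the robot itself touched the tray or a crucible instead of using the hook (contact force between any of the arm, the fingers and tray above 0.5 N or contact force between the fingers and crucible_a above 0.5 N or contact force between the fingers and crucible_b above 0.5 N).
It fails at once if a bystander was knocked about (distance of any of timer, notebook, beaker, petri from where it was at the start of the episode above 0.03 m).
It also fails if it takes over 67 s, if anything falls off the work surface, if the arm or the gripper's body presses on something with over 40 N, if the wrist force passes 120 N, or if a joint passes its speed limit or range.

ROBOT

A 7-joint arm with a two-finger parallel gripper is mounted at the origin on a cart in front of the work surface, level with it; the furniture and walls round the work are solid. World frame = base frame: x ahead of the robot, y to its left, z up, the work surface at z = 0. Lengths are in mm, angles in rad, forces in N, time in s.
With the tool pointing down it reaches from about 350 to 900 mm from the base axis. Payload 19.9 kg.
Tool frame: the origin (TCP) lies at the very end of the fingers, on their centre line; the grasp point (between the pads) lies 19 mm behind it; z points along the fingers, y is the line along which they close (so a half turn about z gives the same grasp; the last joint's range is limited). The gripper opens to 85 mm and grips with 20 to 120 N. Pads are 22 mm wide; open, the fingers measure 114 mm over their backs; the gripper's body (76 mm by 85 mm) begins 54 mm behind the grasp point. The pads swing forward as they close: fully open they stand 13 mm farther back than shut.
Start: joints at [1.28, 0.417, -0.01, 1.614, 0.005, 1.111, -0.053], TCP at [154.502, -605.583, 231.26] pointing down, gripper open.
Joint ranges: [-2.81, 2.81], [-0.39, 2.02], [-1.27, 1.25], [0.06, 2.57], [-1.19, 4.33], [0.19, 2], [-2.82, 2.82]. Speed limits (rad/s): [1.89, 1.89, 2.39, 2.39, 3.01, 3.01, 3.01].

INTERFACE

Orientations are given as [roll, pitch, yaw] about the fixed x, y, z axes, in that order (R = Rz(yaw) Ry(pitch) Rx(roll)).
In Python, from cell import env, cams gives the robot as it stands. The module is installed in compiled form; this text tells all that it offers.
- The arm moves only by the tool step_arm, never from a script. Its argument "commands" is one flat list of numbers, 5 for each row, row after row: the shift along the tool's x, y, z in cm, then the turn about the tool's z in degrees, then the opening, from 0 (shut) to 1 (fully open). In form: [tx, ty, tz, twist, gripper, tx, ty, tz, twist, gripper, ...]. A call has 1 to 20 rows; each row is the pose to reach, as a shift and turn from the pose commanded when the call began, along the tool's axes at that moment; what a row does not reach only later rows make up. A row lasts 1/8 s, in which the tool goes at most 62.5 mm and 10.7 degrees, less where a joint would pass 70% of its speed; a pose out of reach is approached as far as the arm can. A call with a gripper value outside its range is refused whole. The fingers move at their own pace and stop on an object; "force" is the grip in N (left out, the last holds). Time passes only in rows, so rows that repeat a pose let the fingers close. It gives the time, the measured TCP pose, the force, the opening and the grip force at its end, in the units of the state.
- env.state(): the state, without advancing time (a new reading comes with each control period).
- cams.grab_frame(name): name is "scene" or "top"; returns the picture (384x512x3 uint8, red, green, blue); there is no depth.
- cams.camera_info(name): a dict with "vertical_fov" (degrees; the focal length in pixels is half the picture's height over the tangent of half this angle, whatever the lens; pixels are square), "cx", "cy" (the principal point, pixels), "k1" (the pictures are not rectified: a ray, as slopes to the right and down, at radius r is drawn at 1 + k1 r^2 times it, then the intrinsics apply), "rvec" (rotation vector, rad) and "tvec" (3), from world to camera coordinates, as OpenCV has them. Camera axes: x right, y down, z forward; pixel columns grow to the right and rows downward; lengths in mm; the calibration is good to about 2 mm. A picture is of the moment at which its call begins. camera_info takes no time and is no camera call.
- env.job_done(): hands the job in; it is judged then, once.
The state is a dict: "time_s": time; "q": joint angles; "joint_velocities": joint speeds; "joint_efforts": joint torques, N m; "tool_pos": TCP position; "ee_rot": TCP orientation; "contact_force": force on the tool from outside, world axes, zero at the start; "moment": the same for the moment, N m; "width": opening from 0.0 (shut) to 1.0 (fully open); "grasp_force": force on a finger pad.
Only numpy, scipy, OpenCV 4.12 (cv2) and the standard library are available. Lean on these libraries where they do the work, as an engineer would, in place of code of your own. Each camera call takes 0.05 s, during which the arm holds its last target. There are 200 camera calls.

## Working session

There is one attempt and no reset: what is moved stays moved. The work goes in short steps, Python scripts to look and compute and a tool call to move; the robot and the scene stay as the last step left them, time stands still between calls to the robot, and variables do not carry over. Pictures are saved under pics/ and viewed, at most 10 in all, crops included, and the job is handed in when it is done.

Besides the shell and the picture viewer there is one more tool, called after "Emit:" by a JSON object that holds its "fn" and its "kwargs", one argument or row to a line. step_arm: Moves the arm, as the interface text tells. Its arguments: {"type":"object","properties":{"commands":{"type":"array"},"force":{"type":"number"}},"required":["commands"]}

```bash
mkdir -p pics; cat > h.py <<'E'
import numpy as np, cv2
from cell import env, cams
from scipy.spatial.transform import Rotation as R
def cam(n):
    c=cams.camera_info(n); f=192/np.tan(np.radians(c['vertical_fov'])/2)
    Rm=R.from_rotvec(np.ravel(c['rvec'])).as_matrix(); t=np.ravel(c['tvec']).astype(float)
    return c,f,Rm,t
def ray(n,u,v):
    c,f,Rm,t=cam(n); d=np.array([(u-c['cx'])/f,(v-c['cy'])/f]); s=d.copy()
    for _ in range(20): s=d/(1+c['k1']*(s@s))
    return -Rm.T@t, Rm.T@np.array([s[0],s[1],1.])
def onz(n,u,v,z):
    o,d=ray(n,u,v); return o+d*(z-o[2])/d[2]
def proj(n,P):
    c,f,Rm,t=cam(n); p=Rm@np.asarray(P,float)+t; s=p[:2]/p[2]; s=s*(1+c['k1']*(s@s))
    return s*f+[c['cx'],c['cy']]
def tri(a,b):
    A=np.zeros((3,3));y=np.zeros(3)
    for n,u,v in (a,b):
        o,d=ray(n,u,v); d/=np.linalg.norm(d); M=np.eye(3)-np.outer(d,d); A+=M;y+=M@o
    return np.linalg.solve(A,y)
def snap(n,name):
    im=cams.grab_frame(n); cv2.imwrite(f'pics/{name}.png',im[:,:,::-1]); return im
E
python3 - <<'E'
from h import *
a=snap('scene','s0');b=snap('top','t0')
for n in('scene','top'):
    c,f,Rm,t=cam(n); print(n,f,-Rm.T@t,Rm[2],c['k1'])
cv2.imwrite('pics/both_top.png',cv2.resize(b[:,:,::-1],(768,576),interpolation=cv2.INTER_CUBIC))
cv2.imwrite('pics/both_scene.png',cv2.resize(a[:,:,::-1],(768,576),interpolation=cv2.INTER_CUBIC))
print(env.state())
E
```

```text
scene 364.1756337932689 [ 329.34933276 -950.1497971   572.51500429] [ 0.24262282  0.86147456 -0.44608939] -0.055244453449385035
top 387.8639943019466 [-318.90984275   98.404791   1224.76074203] [ 0.6255017  -0.07091057 -0.77699377] -0.057487069725570134
{'time_s': 0.1, 'q': array([ 1.27952791,  0.41791088, -0.01031245,  1.61409173,  0.0046838 ,
        1.11066963, -0.05299451]), 'joint_velocities': array([ 1.13644889e-03, -3.27557912e-04, -1.21029749e-03, -2.19489514e-05,
        4.79604800e-04, -4.95126580e-04,  1.15782898e-03]), 'joint_efforts': array([ 7.24327074e-04, -8.65825295e+01,  6.79984912e-01, -4.35644817e+01,
        1.90992211e-02,  4.84224336e-03, -2.07794528e-05]), 'tool_pos': array([ 154.41662292, -605.32118606,  230.73424738]), 'ee_rot': array([-3.14053911e+00,  6.51004121e-05,  2.49783279e-01]), 'contact_force': array([-0.10657346,  0.42240431, -0.12032498]), 'moment': array([-0.01679059, -0.011519  , -0.01503765]), 'grasp_force': 0.0, 'width': 0.9968817554035088}
```

View pics/both_top.png

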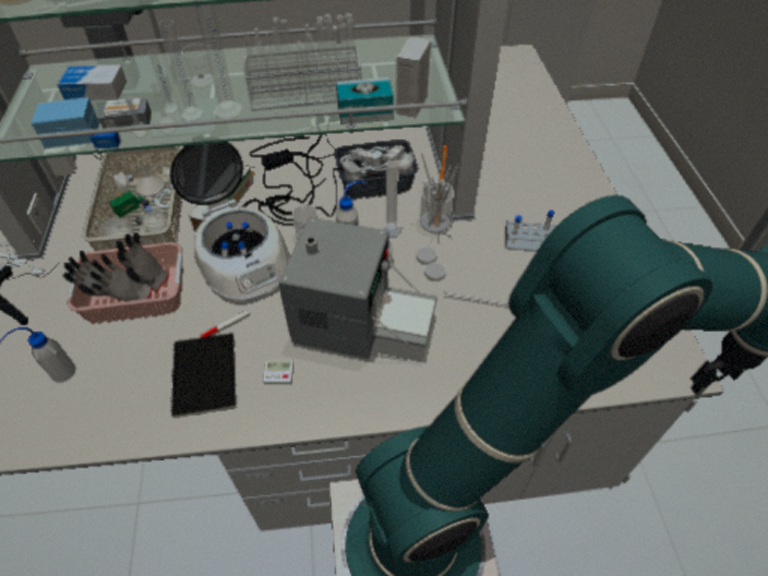

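View pics/both_scene.png

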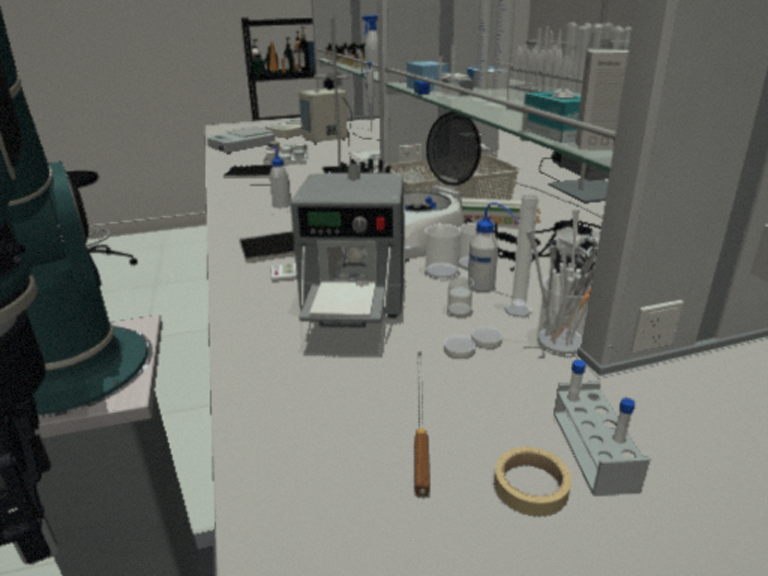

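The top view shows the furnace at about (335,290) with its door to the right (‑y), the notebook at (204,373) and the timer at (278,372). The hook is hidden behind the arm. The scene view shows the hook's handle from (422,490) to (421,432), its tip at (419,352) and the door shelf around (343,300). Both pictures are at 1.5x.

```bash
python3 - <<'E'
from h import *
a=cv2.imread('pics/s0.png')
A=cv2.resize(a[110:240,185:285],None,fx=4.5,fy=4.5,interpolation=cv2.INTER_CUBIC)
B=cv2.resize(a[225:335,260:310],None,fx=5.3,fy=5.3,interpolation=cv2.INTER_CUBIC)
B=B[:A.shape[0]]; B=np.vstack([B,np.zeros((A.shape[0]-B.shape[0],B.shape[1],3),np.uint8)])
cv2.imwrite('pics/c0.png',np.hstack([A,B]))
print([onz('scene',u/1.5,v/1.5,z).round(1) for u,v,z in((422,490,12),(421,432,12),(419,352,12),(316,285,90),(376,285,90),(372,316,90),(308,313,90))])
# handle mask
h=cv2.cvtColor(a,cv2.COLOR_BGR2HSV); m=((h[...,0]<15)&(h[...,1]>100)).astype(np.uint8); m[:280]=0
m[:,:265]=0;m[:,300:]=0
ys,xs=np.nonzero(m)
for y in range(ys.min(),ys.max()+1,3):
    x=xs[ys==y]
    if len(x): print(y,x.min(),x.max(),onz('scene',x.mean(),y,14).round(1))
E
```

```text
[array([ 516.8, -473.8,   12. ]), array([ 553.7, -370.4,   12. ]), array([ 623.6, -171.9,   12. ]), array([472.1,   1.6,  90. ]), array([583.5, -36.4,  90. ]), array([ 543.4, -149.1,   90. ]), array([ 438. , -102.8,   90. ])]
289 278 282 [ 550.4 -375.    14. ]
292 278 284 [ 549.2 -384.5   14. ]
295 277 284 [ 545.  -392.9   14. ]
298 277 284 [ 541.8 -401.4   14. ]
301 277 284 [ 538.7 -409.8   14. ]
304 277 285 [ 536.7 -418.3   14. ]
307 277 284 [ 532.7 -426.    14. ]
310 277 285 [ 530.8 -434.2   14. ]
313 277 285 [ 527.9 -441.9   14. ]
316 277 285 [ 525.1 -449.5   14. ]
319 277 285 [ 522.3 -456.9   14. ]
322 277 285 [ 519.6 -464.2   14. ]
325 277 284 [ 515.4 -470.9   14. ]
328 279 284 [ 515.3 -478.7   14. ]
```

View pics/c0.png

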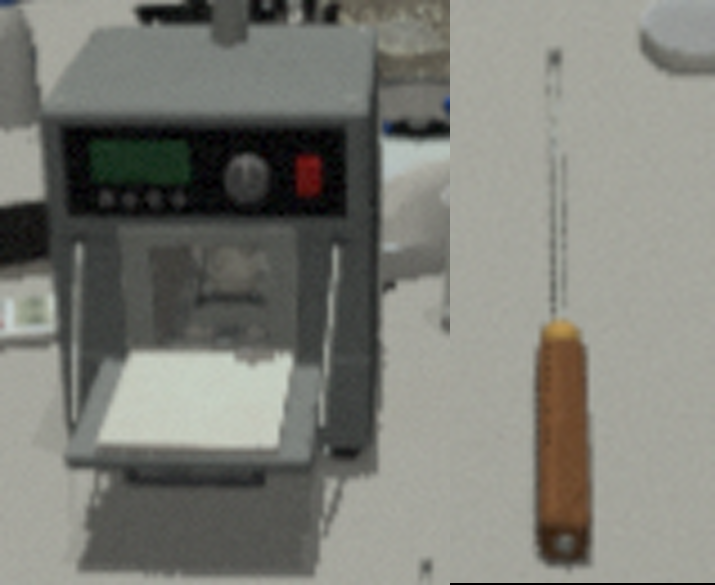

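The crop (4.5x, from 185,110) shows the white shelf with corners (128,352), (295,352), (281,447), (97,445). Inside the mouth are a crucible at (240,270), a dark wire at about (230,299) and the tray front below it. In the hook inset the tip is at (555,52).

```bash
python3 - <<'E'
from h import *
P=lambda X,Y:((X+.5)/4.5-.5+185,(Y+.5)/4.5-.5+110)
sh=[onz('scene',*P(*p),90) for p in((128,352),(295,352),(281,447),(97,445))]
pan=[onz('scene',*P(*p),90) for p in((67,462),(310,462))]
top=[onz('scene',*P(*p),255) for p in((45,115),(370,112),(375,32),(98,28))]
top2=[onz('top',u/1.5,v/1.5,255) for u,v in((283,287),(375,297),(388,225),(303,218))]
for n,L in(('shelf',sh),('pan',pan),('top/scene',top),('top/top',top2)):
    print(n,[p.round(1)[:2].tolist() for p in L],[round(float(np.linalg.norm(L[i]-L[i-1])),1) for i in range(len(L))], [round(float(np.degrees(np.arctan2(*(L[i]-L[i-1])[1::-1]))),1) for i in range(len(L))])
tip=onz('scene',(105.5)/5.3-.5+260,52.5/5.3-.5+225,24.5); end=onz('scene',(565-450)/5.3-.5+260,543/5.3-.5+225,12)
print('tip',tip,'butt',end,np.linalg.norm((tip-end)[:2]),np.degrees(np.arctan2(*(tip-end)[1::-1])))
a=cv2.imread('pics/s0.png')
A=cv2.resize(a[155:195,205:258],None,fx=14,fy=14,interpolation=cv2.INTER_CUBIC)
cv2.imwrite('pics/c1.png',cv2.convertScaleAbs(A,alpha=1.8,beta=-70))
E
```

```text
shelf [[481.5, 13.4], [586.1, -22.3], [543.5, -139.6], [440.3, -102.6]] [123.1, 110.5, 124.8, 109.6] [70.5, -18.9, -109.9, 160.3]
pan [[420.1, -116.8], [554.7, -161.7]] [141.9, 141.9] [161.5, -18.5]
top/scene [[442.9, 23.5], [632.5, -40.6], [692.7, 127.8], [508.7, 210.1]] [197.9, 200.2, 178.8, 201.5] [-109.4, -18.7, 70.4, 155.9]
top/top [[490.0, 216.6], [438.9, 22.9], [649.3, -31.7], [697.5, 166.4]] [213.5, 200.3, 217.3, 203.9] [166.4, -104.8, -14.6, 76.3]
tip [ 617.68161162 -188.10840532   24.5       ] butt [ 516.27446044 -474.40981181   12.        ] 303.7299880989792 70.495998010035
```

View pics/c1.png

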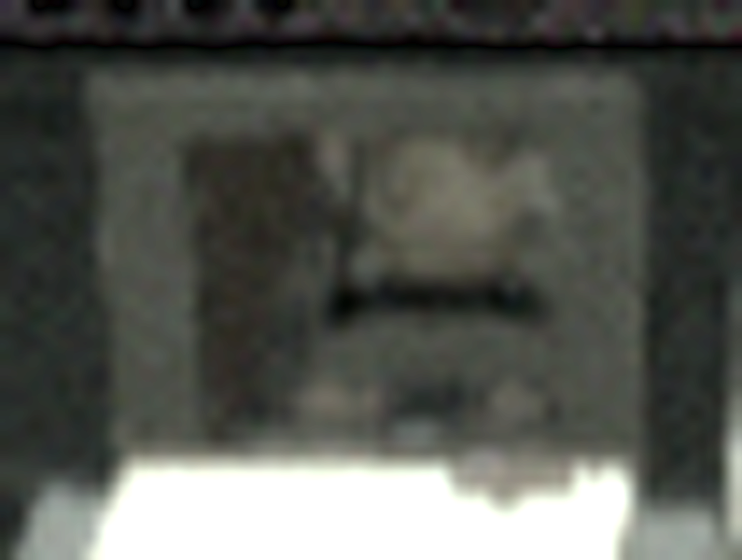

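The enhanced crop (14x, from 205,155) shows the bail's cross wire as a dark bar from (335,303) to (545,300), a crucible above it and two bright spots at (340,400) and (520,400). The sill and white shelf begin at y≈455. I'll test where these put the tray and refine the furnace's yaw.

```bash
python3 - <<'E'
from h import *
for n,f,roi in(('top','t0',(180,235,240,300)),('scene','s0',(180,215,200,255))):
    a=cv2.imread(f'pics/{f}.png'); m=np.zeros(a.shape[:2],np.uint8)
    r=roi; sub=a[r[0]:r[1],r[2]:r[3]].min(2); m[r[0]:r[1],r[2]:r[3]]=(sub>(165 if n=='top' else 190))*255
    c=max(cv2.findContours(m,0,2)[0],key=cv2.contourArea)
    q=np.array([onz(n,*p[0],90)[:2] for p in c],np.float32); b=cv2.minAreaRect(q); print(n,cv2.contourArea(c),b, cv2.boundingRect(c))
# candidate furnace frame from scene
yaw=np.radians(70.8); ex=np.array([np.cos(yaw),np.sin(yaw)]); ey=np.array([-ex[1],ex[0]])
P=lambda X,Y:((X+.5)/14-.5+205,(Y+.5)/14-.5+155)
fr=[onz('scene',(X+.5)/4.5-.5+185,(Y+.5)/4.5-.5+110,90)[:2] for X,Y in((281,447),(97,445))]
O=(fr[0]+fr[1])/2+230*ex; print('O',O)
F=lambda p:np.round([(p[:2]-O)@ex,(p[:2]-O)@ey,p[2]],1)
for X,Y,z in((340,400,103),(520,400,103),(335,303,103),(545,300,103),(335,303,116),(545,300,116),(335,303,129),(545,300,129),(455,140,117),(360,200,117),(552,200,117),(130,455,90),(630,455,90),(88,75,163),(640,75,163),(640,440,90),(108,440,90)):
    print((X,Y,z),F(onz('scene',*P(X,Y),z)))
E
```

```text
top 609.0 ((511.6828918457031, -59.772857666015625), (112.42330169677734, 101.99121856689453), 68.94037628173828) (254, 196, 35, 27)
scene 148.0 ((525.5728149414062, -55.0422248840332), (72.75152587890625, 82.66243743896484), 71.15940856933594) (220, 190, 29, 13)
O [567.5503644   96.09635325]
(340, 400, 103) [-100.8    6.9  103. ]
(520, 400, 103) [-100.6  -31.3  103. ]
(335, 303, 103) [-51.9  13.2 103. ]
(545, 300, 103) [-50.3 -33.1 103. ]
(335, 303, 116) [-80.    9.5 116. ]
(545, 300, 116) [-78.4 -35.5 116. ]
(335, 303, 129) [-108.1    5.9  129. ]
(545, 300, 129) [-106.6  -37.9  129. ]
(455, 140, 117) [  6.7  -8.9 117. ]
(360, 200, 117) [-27.4   9.5 117. ]
(552, 200, 117) [-27.5 -33.5 117. ]
(130, 455, 90) [-101.1   52.6   90. ]
(630, 455, 90) [-100.5  -54.3   90. ]
(88, 75, 163) [-65.9  61.6 163. ]
(640, 75, 163) [-66.6 -56.3 163. ]
(640, 440, 90) [-93.3 -56.   90. ]
(108, 440, 90) [-93.9  58.3  90. ]
```

The lighter frame turns out to be the rim, not the chamber opening. I'll average some frames for a cleaner view of the inside.

```bash
python3 - <<'E'
from h import *
a=np.mean([cams.grab_frame('scene').astype(float) for _ in range(12)],0)[:,:,::-1]; np.save('avg.npy',a)
s=a[158:198,205:258]; s=np.clip((s/255)**0.6*255*1.15-20,0,255)
A=cv2.resize(s.astype(np.uint8),None,fx=14,fy=14,interpolation=cv2.INTER_LANCZOS4)
cv2.imwrite('pics/c2.png',A)
E
```

```text
(no output)
```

View pics/c2.png

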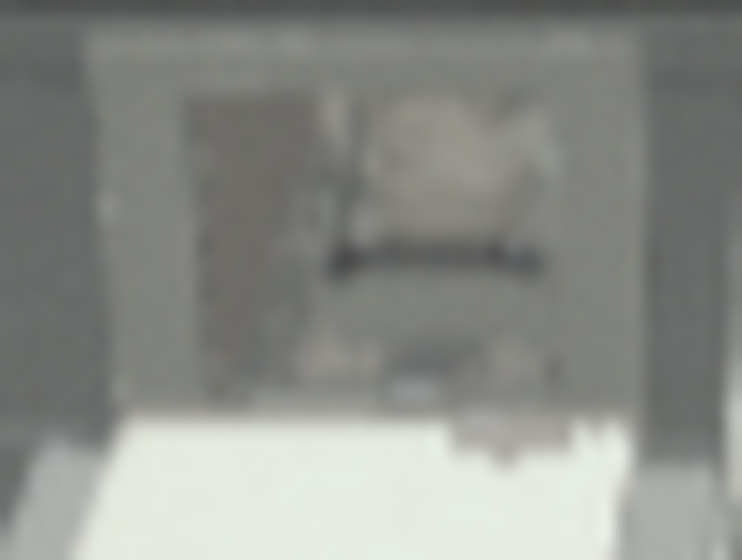

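The cleaner view shows:
- The opening spans X≈190–555.
- The tray's front wall is grey, X≈310–555 and y≈275–345.
- The bail wire is the dark bar at y≈262, centred at X≈435.

That puts the bail at about 25° with the wire near furnace x≈-79, y≈-11, z≈116, and the tray front near x≈-51. Now I'll hover over the hook.

Emit:
{"fn": "step_arm", "kwargs": {
  "commands": [42,-9.3,5,-56.2,0.6,42,-9.3,5,-56.2,0.6,42,-9.3,5,-56.2,0.6,42,-9.3,5,-56.2,0.6,42,-9.3,5,-56.2,0.6,42,-9.3,5,-56.2,0.6,42,-9.3,5,-56.2,0.6,42,-9.3,10,-56.2,0.6,42,-9.3,14,-56.2,0.6,42,-9.3,14,-56.2,0.6,42,-9.3,14,-56.2,0.6],
  "force": 100
}}

```text
time_s: 2.08
tool_pos: [539.2, -412.2, 93.1]
ee_rot: [3.14, 0.0, 1.23]
contact_force: [-0.6, 0.2, 1.0]
width: 0.597
grasp_force: 0.0
```

Emit:
{"fn": "step_arm", "kwargs": {
  "commands": [0,0,5,0,0.6,0,0,7.5,0,0.6,0,0,8.5,0,0.6,0,0,8.9,0,0.6,0,0,8.9,0,0.6,0,0,8.9,0,0.6,0,0,8.9,0,0,0,0,8.9,0,0,0,0,8.9,0,0,0,0,8.9,0,0,0,0,8.9,0,0,0,0,8.9,0,0,0,0,8.9,0,0],
  "force": 100
}}

```text
time_s: 3.7
tool_pos: [538.7, -411.8, 2.9]
ee_rot: [3.141, 0.0, 1.231]
contact_force: [-1.4, 1.3, 7.9]
width: 0.212
grasp_force: 98.5
```

Emit:
{"fn": "step_arm", "kwargs": {
  "commands": [0,0,-3,0,0,0,0,-7,0,0,0,0,-12,0,0,0,0,-14,0,0,0,0,-14,0,0,0,0,-14,0,0,0,0,-14,0,0]
}}

```text
time_s: 4.58
tool_pos: [537.9, -411.3, 140.6]
ee_rot: [-3.139, -0.001, 1.231]
contact_force: [0.5, 0.0, -0.8]
width: 0.211
grasp_force: 97.9
```

```bash
python3 - <<'E'
from h import *
s=env.state(); print(s['time_s'],s['tool_pos'],s['ee_rot'],s['contact_force'])
a=np.mean([cams.grab_frame('scene').astype(float) for _ in range(4)],0)[:,:,::-1]
b=np.mean([cams.grab_frame('top').astype(float) for _ in range(4)],0)[:,:,::-1]
np.save('a1.npy',a);np.save('b1.npy',b)
p=s['tool_pos']; ex=np.array([np.cos(1.231),np.sin(1.231)]);
g=np.r_[p[:2],p[2]+9]
t=g+np.r_[240*ex,12.5]
for n in('scene','top'): print(n,proj(n,g),proj(n,t),proj(n,g+np.r_[240*ex,0]))
u,v=proj('scene',t).astype(int); A=cv2.resize(a[v-30:v+60,u-35:u+35].clip(0,255).astype(np.uint8),None,fx=6,fy=6,interpolation=cv2.INTER_CUBIC)
print('A org',u-35,v-30)
u,v=proj('top',t).astype(int); B=cv2.resize(b[v-30:v+60,u-30:u+30].clip(0,255).astype(np.uint8),None,fx=6,fy=6,interpolation=cv2.INTER_CUBIC)
print('B org',u-30,v-30)
cv2.imwrite('pics/c3.png',np.hstack([A,B]))
E
```

```text
4.575 [ 537.89379006 -411.2570673   140.606935  ] [-3.13930640e+00 -7.92751418e-04  1.23072621e+00] [ 0.4783713   0.02976349 -0.8148139 ]
scene [281.42467136 249.23377093] [279.72938532 187.82877634] [279.66813099 192.2596367 ]
top [365.56843063 183.30395024] [300.72036956 170.35056748] [300.41632922 172.61108133]
A org 244 157
B org 270 140
```

View pics/c3.png

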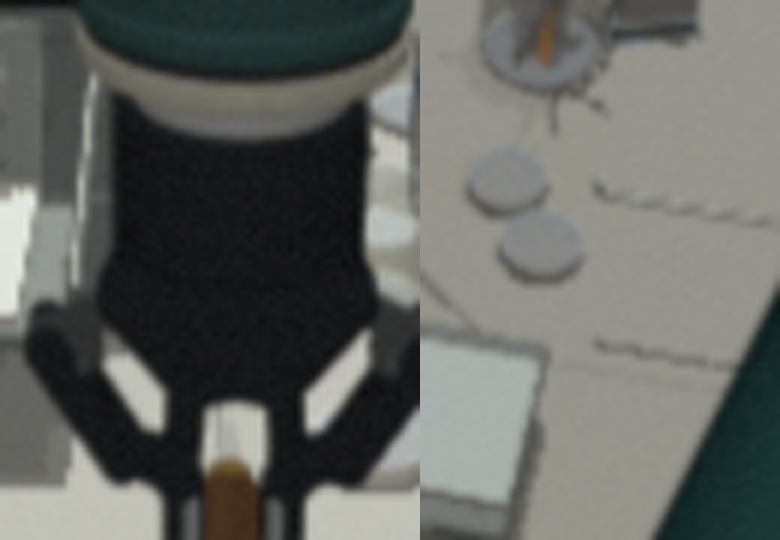

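The scene view of the tip is blocked by the gripper. In the top view the rod runs from about (770,220) to its tip at (600,188), with its shadow at (600,345), within a pixel of what I predicted. I'll move the hook in front of the mouth.

Emit:
{"fn": "step_arm", "kwargs": {
  "commands": [0,-6,0,0,0,0,-10,0,0,0,0,-12.9,0,0,0,0,-12.9,0,0,0,5,-12.9,0,0,0,9,-12.9,0,0,0,13,-12.9,2,0,0,14.3,-12.9,3,0,0,14.3,-12.9,4,0,0,14.3,-12.9,4,0,0,14.3,-12.9,4,0,0]
}}

```text
time_s: 6.35
tool_pos: [464.4, -235.0, 102.5]
ee_rot: [3.141, 0.0, 1.229]
contact_force: [0.2, 0.4, -0.8]
width: 0.21
grasp_force: 98.3
```

```bash
python3 - <<'E'
from h import *
s=env.state(); print(s['time_s'],s['tool_pos'],s['ee_rot'],s['contact_force'])
b=np.mean([cams.grab_frame('top').astype(float) for _ in range(4)],0)[:,:,::-1]
p=s['tool_pos']; ex=np.array([np.cos(1.231),np.sin(1.231)])
g=np.r_[p[:2],p[2]+9]
for k in(150,200,240):print(k,proj('top',g+np.r_[k*ex,0]),proj('top',g+np.r_[k*ex,12.5]))
O=np.array([567.5,96.1]);y=np.radians(70.8);X=np.array([np.cos(y),np.sin(y)]);Y=np.array([-X[1],X[0]])
for f in((-230,55),(-230,-55),(-101,-55),(-101,55)):print(f,proj('top',np.r_[O+f[0]*X+f[1]*Y,90]))
u,v=235,180; B=cv2.resize(b[v:v+60,u:u+80].clip(0,255).astype(np.uint8),None,fx=9,fy=9,interpolation=cv2.INTER_CUBIC)
cv2.imwrite('pics/c4.png',B)
E
```

```text
6.35 [ 464.41022394 -234.95486974  102.50729924] [3.14137261e+00 2.76729732e-04 1.22908368e+00] [ 0.169179    0.38244413 -0.82751477]
150 [280.1150494  203.15122814] [280.28897406 201.03401493]
200 [266.54079198 200.77656016] [266.61928806 198.65303813]
240 [255.77472917 198.89249631] [255.77824024 196.76430657]
(-230, 55) [285.84344241 223.20274112]
(-230, -55) [290.70558472 199.23387422]
(-101, -55) [256.71006092 193.48456015]
(-101, 55) [250.26108719 216.87870058]
```

View pics/c4.png

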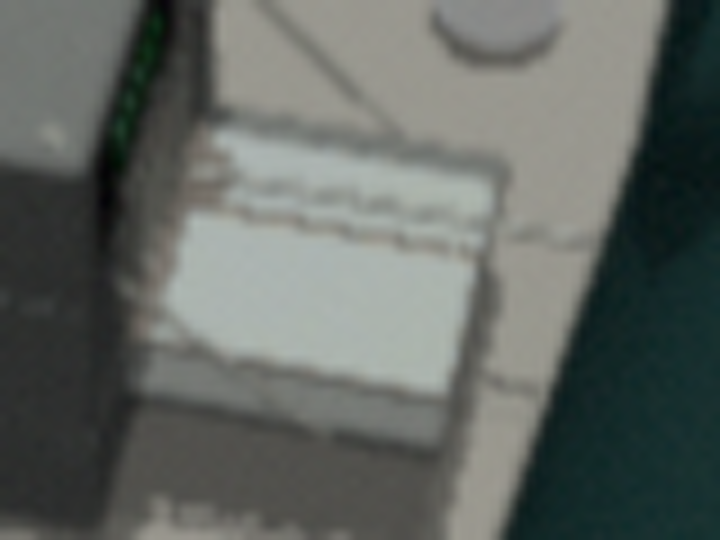

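The shelf front corners at (497,172) and (447,390) match my furnace frame. The rod is the upper dark line, from (240,182) to (590,240), and it lies on its predicted pixels, so it is level. I'll lower it and insert under the bail.

Emit:
{"fn": "step_arm", "kwargs": {
  "commands": [0,-0.1,0.8,0,0,0,-0.1,1.5,0,0,0,-0.1,1.5,0,0,0,-0.1,1.5,0,0,1,-0.1,1.5,0,0,2,-0.1,1.5,0,0,2.8,-0.1,1.5,0,0,3.4,-0.1,1.5,0,0,4,-0.1,1.5,0,0,4.6,-0.1,1.5,0,0,4.6,-0.1,1.5,0,0,4.6,-0.1,1.5,0,0]
}}

```text
time_s: 8.05
tool_pos: [478.9, -190.3, 87.3]
ee_rot: [-3.142, 0.0, 1.23]
contact_force: [0.8, 0.1, -1.4]
width: 0.212
grasp_force: 98.3
```

Emit:
{"fn": "step_arm", "kwargs": {
  "commands": [0,0,-0.5,0,0,0,0,-1,0,0,0,0,-1.5,0,0,0,0,-2,0,0,0,0,-2.4,0,0,0,0,-2.7,0,0,0,0,-2.7,0,0,0,0,-2.7,0,0]
}}

```text
time_s: 9.05
tool_pos: [478.9, -190.1, 114.2]
ee_rot: [-3.141, -0.0, 1.231]
contact_force: [0.5, 0.2, -2.6]
width: 0.211
grasp_force: 98.1
```

Emit:
{"fn": "step_arm", "kwargs": {
  "commands": [0,0,-0.3,0,0,0,0,-0.6,0,0,0,0,-0.9,0,0,0,0,-1.2,0,0,0,0,-1.2,0,0,0,0,-1.2,0,0,0,0,-1.2,0,0]
}}

```text
time_s: 9.93
tool_pos: [478.9, -190.1, 126.2]
ee_rot: [-3.141, -0.0, 1.231]
contact_force: [-1.0, -0.7, -3.0]
width: 0.207
grasp_force: 98.0
```

```bash
python3 - <<'E'
from h import *
fs=[];
a=[]
for _ in range(8): a.append(cams.grab_frame('scene').astype(float)); s=env.state(); fs.append(np.r_[s['contact_force'],s['moment']])
print(s['tool_pos'],np.mean(fs,0).round(2))
a=np.mean(a,0)[:,:,::-1]; s=a[140:210,200:300]; s=np.clip((s/255)**0.6*255*1.15-20,0,255)
cv2.imwrite('pics/c5.png',cv2.resize(s.astype(np.uint8),None,fx=8,fy=8,interpolation=cv2.INTER_LANCZOS4))
E
```

```text
[ 478.94649733 -190.07858626  126.2330039 ] [ 0.18  0.86 -3.26 -0.29  0.09  0.02]
```

View pics/c5.png

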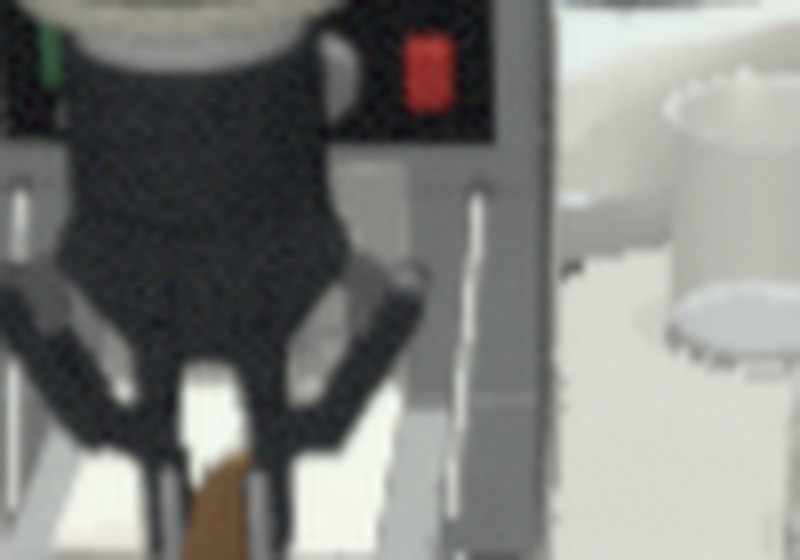

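The scene view shows the gripper and handle over the door, with the mouth hidden behind it. The load (about -3.3 N, -0.29 N m) suggests the tray's front is hanging on the hook. I'll check numerically in the top view whether the rod has sagged.

```bash
cat > rod.py <<'E'
from h import *
s=env.state(); p=s['tool_pos']; y=s['ee_rot'][2]; ex=np.array([np.cos(y),np.sin(y)])
b=np.mean([cams.grab_frame('top').astype(float).mean(2) for _ in range(6)],0)
b0=cv2.imread('pics/t0.png').astype(float).mean(2)
# brightness difference profile perpendicular (image rows) around predicted rod, per distance k
g=np.r_[p[:2],p[2]+9]
for k in range(80,241,10):
    u,v=proj('top',g+np.r_[k*ex,0]); vs=np.arange(-5,6)+v
    pr=cv2.remap(b.astype(np.float32),np.full((1,11),u,np.float32),vs[None].astype(np.float32),cv2.INTER_LINEAR)[0]
    print(k,round(u,1),round(v,1),pr.round(0).astype(int).tolist())
E
python3 rod.py
```

```text
80 286.7 200.5 [144, 130, 120, 125, 134, 142, 160, 173, 174, 175, 174]
90 283.9 200.0 [145, 129, 122, 126, 147, 153, 155, 174, 176, 176, 176]
100 281.2 199.5 [143, 129, 119, 125, 137, 146, 161, 173, 175, 176, 175]
110 278.4 199.0 [126, 118, 119, 131, 149, 149, 152, 173, 176, 176, 176]
120 275.6 198.5 [139, 126, 118, 127, 143, 154, 164, 173, 176, 176, 175]
130 272.9 198.1 [139, 126, 121, 134, 152, 149, 152, 174, 175, 176, 177]
140 270.1 197.6 [142, 127, 117, 125, 143, 153, 163, 173, 177, 177, 176]
150 267.4 197.1 [138, 125, 123, 136, 152, 147, 152, 174, 177, 178, 177]
160 264.7 196.6 [142, 127, 120, 131, 147, 152, 159, 171, 177, 177, 176]
170 261.9 196.2 [137, 125, 123, 139, 152, 146, 152, 174, 174, 175, 176]
180 259.2 195.7 [119, 92, 88, 118, 148, 142, 120, 119, 120, 121, 130]
190 256.5 195.2 [55, 54, 61, 82, 108, 114, 109, 114, 113, 112, 110]
200 253.8 194.7 [61, 64, 67, 68, 78, 83, 74, 76, 83, 85, 83]
210 251.1 194.3 [34, 36, 39, 49, 56, 62, 67, 69, 67, 69, 75]
220 248.4 193.8 [34, 34, 36, 27, 33, 37, 31, 28, 28, 29, 37]
230 245.7 193.3 [110, 105, 99, 91, 81, 70, 57, 46, 34, 24, 20]
240 243.0 192.9 [115, 116, 116, 116, 116, 115, 115, 115, 114, 109, 96]
```

The rod hasn't sagged. Now I'll draw the tray out slowly with its front raised.

Emit:
{"fn": "step_arm", "kwargs": {
  "commands": [-0.2,0,0,0,0,-0.5,0,0,0,0,-0.9,0,0,0,0,-1.3,0,0,0,0,-1.7,-0.05,0,0,0,-2.2,-0.1,0,0,0,-2.7,-0.1,0,0,0,-3.2,-0.2,0,0,0,-3.7,-0.2,0,0,0,-4.2,-0.3,0,0,0,-4.7,-0.3,0,0,0,-5.2,-0.4,0,0,0,-5.6,-0.4,0,0,0,-6,-0.4,0,0,0,-6,-0.4,0,0,0,-6,-0.4,0,0,0]
}}

```text
time_s: 12.62
tool_pos: [455.2, -245.3, 126.3]
ee_rot: [3.142, -0.0, 1.231]
contact_force: [-0.5, 1.2, -2.6]
width: 0.21
grasp_force: 98.0
```

```bash
python3 - <<'E'
from h import *
fs=[];b=[];a=[]
for _ in range(5):
    b.append(cams.grab_frame('top').astype(float)); a.append(cams.grab_frame('scene').astype(float)); s=env.state(); fs.append(np.r_[s['contact_force'],s['moment']])
print(s['time_s'],s['tool_pos'],np.mean(fs,0).round(2))
b=np.mean(b,0)[:,:,::-1];a=np.mean(a,0)[:,:,::-1]
B=cv2.resize(b[175:235,230:300].clip(0,255).astype(np.uint8),None,fx=6,fy=6,interpolation=cv2.INTER_CUBIC)
A=cv2.resize(a[150:210,200:250].clip(0,255).astype(np.uint8),None,fx=6,fy=6,interpolation=cv2.INTER_CUBIC)
cv2.imwrite('pics/c6.png',np.hstack([B,A]))
E
```

```text
13.125 [ 455.19548826 -245.27765054  126.27174882] [ 0.68  0.58 -2.15 -0.16  0.03 -0.03]
```

View pics/c6.png

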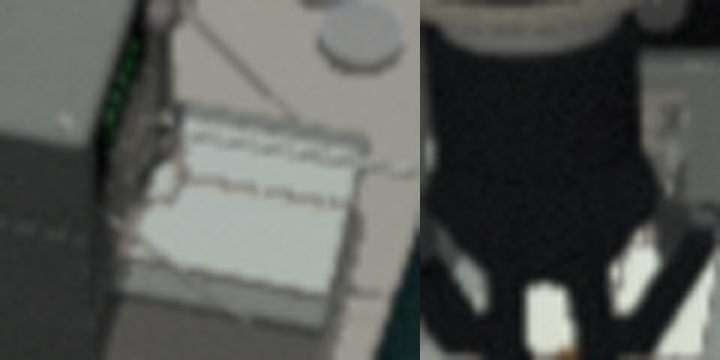

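In the top crop (6x, from 230,175) the rod runs from (410,170) to (185,135), with something at the mouth around (170,180). The tray front should only just be at the face by now. I'll keep drawing and then look for the tray on the shelf.

Emit:
{"fn": "step_arm", "kwargs": {
  "commands": [-0.3,0,0,0,0,-0.7,0,0,0,0,-1.2,0,0,0,0,-1.7,-0.1,0,0,0,-2.2,-0.1,0,0,0,-2.7,-0.2,0,0,0,-3.2,-0.2,0,0,0,-3.7,-0.2,0,0,0,-4.2,-0.2,0,0,0,-4.6,-0.2,0,0,0,-5,-0.2,0,0,0,-5,-0.2,0,0,0,-5,-0.2,0,0,0]
}}

```text
time_s: 14.75
tool_pos: [436.7, -291.7, 126.3]
ee_rot: [3.142, -0.0, 1.231]
contact_force: [-0.3, 0.9, -4.1]
width: 0.213
grasp_force: 98.0
```

```bash
python3 - <<'E'
from h import *
fs=[];b=[];a=[]
for _ in range(5):
    b.append(cams.grab_frame('top').astype(float)); a.append(cams.grab_frame('scene').astype(float)); s=env.state(); fs.append(np.r_[s['contact_force'],s['moment']])
print(s['time_s'],s['tool_pos'],np.mean(fs,0).round(2))
b=np.mean(b,0)[:,:,::-1];a=np.mean(a,0)[:,:,::-1]
np.save('a7.npy',a);np.save('b7.npy',b)
# shelf brightness map in furnace frame from the top view: rows x, cols y
O=np.array([567.5,96.1]);y=np.radians(70.8);X=np.array([np.cos(y),np.sin(y)]);Y=np.array([-X[1],X[0]])
g=b.mean(2).astype(np.float32)
for x in range(-225,-95,10):
    q=np.array([proj('top',np.r_[O+x*X+yy*Y,90]) for yy in range(-50,51,10)],np.float32)
    print(x,cv2.remap(g,q[None,:,0],q[None,:,1],1)[0].astype(int))
E
```

```text
15.25 [ 436.63413896 -291.76169401  126.26618344] [ 0.39  1.07 -2.64 -0.15  0.03 -0.03]
-225 [138 135 145 154 140 137 132 139 127 134 115]
-215 [158 153 171 175 153 166 175 174 175 174 173]
-205 [154 142 172 175 160 165 174 175 175 175 173]
-195 [154 148 170 175 152 171 175 175 175 176 173]
-185 [155 143 173 175 160 164 175 175 175 175 173]
-175 [162 150 172 155 132 145 162 175 175 175 173]
-165 [ 89  98 117 125 162 165 148 168 175 175 173]
-155 [106 133 154 100 128 173 151 160 176 175 171]
-145 [114  84  99  98  76  79  76 126 175 175 172]
-135 [132 125 103  77  84 123  66 125 175 176 170]
-125 [109  91 111 107  68  86  65 140 175 176 151]
-115 [116  96 104 102  69 106  66 145 176 170 138]
-105 [ 97 102 119  85  94  97  65 112 144 123 134]
```

The top view shows the bail at x≈-170 and the tray body from about x≈-150 back, so it is caught and coming out. About 65 mm remain.

Emit:
{"fn": "step_arm", "kwargs": {
  "commands": [-0.3,0,0,0,0,-0.7,0,0,0,0,-1.2,0,0,0,0,-1.7,0,0,0,0,-2.2,0,0,0,0,-2.7,0,0,0,0,-3.2,0,0,0,0,-3.7,0,0,0,0,-4.2,0,0,0,0,-4.7,0,0,0,0,-5.2,0,0,0,0,-5.7,0,0,0,0,-6.1,0,0,0,0,-6.5,0,0,0,0,-6.5,0,0,0,0,-6.5,0,0,0,0]
}}

```text
time_s: 17.25
tool_pos: [415.0, -353.0, 126.3]
ee_rot: [-3.142, -0.0, 1.231]
contact_force: [0.5, 0.6, -2.6]
width: 0.207
grasp_force: 98.0
```

```bash
python3 - <<'E'
from h import *
fs=[];b=[];a=[]
for _ in range(5):
    b.append(cams.grab_frame('top').astype(float)); a.append(cams.grab_frame('scene').astype(float)); s=env.state(); fs.append(np.r_[s['contact_force'],s['moment']])
print(s['time_s'],s['tool_pos'],np.mean(fs,0).round(2))
b=np.mean(b,0)[:,:,::-1];a=np.mean(a,0)[:,:,::-1]
B=cv2.resize(b[175:235,235:305].clip(0,255).astype(np.uint8),None,fx=9,fy=9,interpolation=cv2.INTER_CUBIC)
cv2.imwrite('pics/c8.png',B)
O=np.array([567.5,96.1]);y=np.radians(70.8);X=np.array([np.cos(y),np.sin(y)]);Y=np.array([-X[1],X[0]])
d=s['tool_pos'][:2]-O; fx,fy=d@X,d@Y; print('tcp f',fx,fy)
for t in(-176,-170):
  for c in((-48,-26),(-48,26),(48,26),(48,-26)):
    q=proj('top',np.r_[O+(t+c[0])*X+(-9+c[1])*Y,112]); print(t,c,((q-[235,175]+.5)*9).round(0))
E
```

```text
17.75 [ 414.92539765 -353.01888182  126.24684691] [ 0.07  0.92 -2.98 -0.26  0.07  0.01]
tcp f -474.3139572725542 -3.612371496157663
-176 (-48, -26) [487. 225.]
-176 (-48, 26) [466. 326.]
-176 (48, 26) [228. 285.]
-176 (48, -26) [255. 185.]
-170 (-48, -26) [473. 222.]
-170 (-48, 26) [451. 324.]
-170 (48, 26) [214. 283.]
-170 (48, -26) [240. 183.]
```

View pics/c8.png

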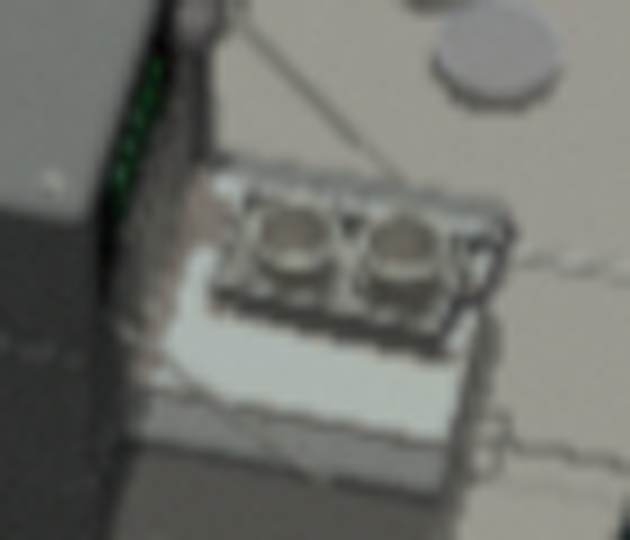

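The tray is on the door with both crucibles upright: its rear-left corner is at (212,290), rear-right at (240,190), front-left at (447,330), and the bail at (490,260). That puts the tray at x≈-170. I'll lower the hook and withdraw it.

Emit:
{"fn": "step_arm", "kwargs": {
  "commands": [0,0,0.2,0,0,0,0,0.4,0,0,0,0,0.6,0,0,0,0,0.9,0,0,0,0,1.3,0,0,0,0,1.8,0,0,0,0,2.3,0,0,0,0,2.8,0,0,0,0,3.3,0,0,0,0,3.7,0,0,0,0,3.7,0,0,0,0,3.7,0,0,-0.5,0,3.7,0,0,-1.2,0,3.7,0,0,-2.2,0,3.7,0,0,-4,0,3.7,0,0,-7,0,3.7,0,0,-10,0,3.7,0,0,-10,0,3.7,0,0,-10,0,3.7,0,0]
}}

```text
time_s: 20.25
tool_pos: [381.3, -447.5, 89.1]
ee_rot: [-3.141, -0.0, 1.23]
contact_force: [-0.4, 0.7, -1.1]
width: 0.209
grasp_force: 98.1
```

```bash
cat > chk.py <<'E'
from h import *
s=env.state(); print(s['time_s'],s['tool_pos'],s['ee_rot'],s['contact_force'],s['moment'])
O=np.array([567.5,96.1]);y=np.radians(70.8);X=np.array([np.cos(y),np.sin(y)]);Y=np.array([-X[1],X[0]])
b=np.mean([cams.grab_frame('top').astype(float) for _ in range(4)],0); g=b.mean(2).astype(np.float32)
q=lambda x,yy,z:proj('top',np.r_[O+x*X+yy*Y,z])
for x in range(-235,-100,8):
    p=np.array([q(x,yy,105) for yy in range(-50,51,8)],np.float32)
    print(x,cv2.remap(g,p[None,:,0],p[None,:,1],1)[0].astype(int))
E
python3 chk.py
```

```text
20.25 [ 381.30513805 -447.47942032   89.08817096] [-3.14130793e+00 -3.69265807e-04  1.23029280e+00] [-0.40662602  0.74256795 -1.11464402] [0.02604244 0.00921716 0.04382111]
-235 [144 119  95 103 107 119 135 122 100  92 100  97  99]
-227 [119 106  78  89 108  94  77  96 117 108 111 112 112]
-219 [118 135 141  81 109  93  92  82 102 120 119 166 170]
-211 [121 135 147 101 123 103  88  96 108  72  86 166 170]
-203 [119 133 130  95  98 119  80  81 109  68  98 164 172]
-195 [116 123 106  92 100 134 100  66  86  67  97 168 171]
-187 [116 126 120  93  97 115  77  74  97  66 111 168 173]
-179 [116 138 136 111 121  99 109 106 108  65 109 170 171]
-171 [116 130 107  81 132 139 123 111 117  66 111 170 171]
-163 [119 137 126 111 111 110  78  74  86  63 124 170 171]
-155 [117 134 130  92  92 120 102  75  99  67 132 172 172]
-147 [118 134 118  93  96 112 117  73  76  67 138 171 172]
-139 [115 126 118 103  93 109  88  97  97  68 147 172 172]
-131 [117 121 101 117 127 122 116 114  85  93 157 173 172]
-123 [119 142 138 124 113 116 117 122 105 120 159 172 172]
-115 [101 144 150 115 113 118 157 166 166 171 171 172 171]
-107 [ 72 103 113 110 108 104 116 125 129 132 125 134 136]
```

The tray spans x≈-222 to -125 on the door and the hook is free. I'll lay the hook back where it started.

Emit:
{"fn": "step_arm", "kwargs": {
  "commands": [0,5,0,0,0,0,10,0,0,0,0,13.6,0,0,0,0,13.6,0,0,0,4,13.6,0,0,0,8,13.6,0,0,0,8.6,13.6,3,0,0,8.6,13.6,6,0,0,8.6,13.6,7.6,0,0,8.6,13.6,8.3,0,0,8.6,13.6,8.58,0,0,8.6,13.6,8.58,0,0,8.6,13.6,8.58,0,0]
}}

```text
time_s: 22.08
tool_pos: [538.7, -411.9, 4.2]
ee_rot: [3.141, 0.0, 1.231]
contact_force: [-0.4, 0.7, -2.7]
width: 0.208
grasp_force: 98.4
```

Emit:
{"fn": "step_arm", "kwargs": {
  "commands": [0,0,0.1,0,0,0,0,0.1,0,0,0,0,0.1,0,0.3,0,0,0.1,0,0.6,0,0,0.1,0,0.6,0,0,0.1,0,0.6,0,0,0.1,0,0.6,0,0,-3,0,0.6,0,0,-8,0,0.6,0,0,-13,0,0.6,0,0,-13,0,0.6,0,0,-13,0,0.6]
}}

```text
time_s: 23.58
tool_pos: [538.2, -411.5, 133.0]
ee_rot: [-3.141, 0.0, 1.231]
contact_force: [-0.3, 0.7, -1.1]
width: 0.602
grasp_force: 0.0
```

```bash
python3 - <<'E'
from h import *
s=env.state(); print(s['time_s'],s['tool_pos'],s['width'],s['contact_force'])
a=np.mean([cams.grab_frame('scene').astype(float) for _ in range(4)],0)[:,:,::-1].clip(0,255).astype(np.uint8)
h=cv2.cvtColor(a,cv2.COLOR_BGR2HSV); m=((h[...,0]<15)&(h[...,1]>100)).astype(np.uint8); m[:200]=0; m[:,:255]=0;m[:,310:]=0
n,l,st,c=cv2.connectedComponentsWithStats(m); i=1+np.argmax(st[1:,4]); print(st[i],c[i],onz('scene',*c[i],14))
a0=cv2.imread('pics/s0.png').astype(int)
for nm,u,v in(('timer',188,180),('notebook',178,163),('petri',306,231),('petri2',324,225),('beaker',306,197)):
    print(nm,np.abs(a[v-10:v+11,u-10:u+11].astype(int)-a0[v-10:v+11,u-10:u+11]).mean().round(1))
E
```

```text
23.575 [ 538.16796023 -411.52905631  132.99015043] 0.6021131521584708 [-0.26080187  0.7420814  -1.07519322]
[277 289  10  41 311] [281.24437299 308.92926045] [ 532.28993195 -431.52014346   14.        ]
timer 25.3
notebook 12.4
petri 87.6
petri2 44.0
beaker 61.7
```

```bash
python3 -c "
from cell import env
print(env.job_done())"
```

```text
the job is handed in; nothing more can be done
None
```

I handed the job in at about 24 s: the tray was drawn out on the hook and rests on the lowered door at x≈-172 mm, both crucibles were upright in the last picture (just before the hook was lowered), and the hook is back on the bench where it started; I did not see the judge's result, and the gripper blocked my final camera check on the bystanders, though no contact with them showed.

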